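# Close up the candle gift chest

### The job

Close up the gift chest for the shelf, only pushing with the fingertips: first push both open drawers fully home, then push the raised lid all the way down shut (its lip has to come down over the closed drawers). Leave the little candle and tin standing in their drawers, lift nothing, and do not disturb the candle bowl, tape roll and amber jar beside the chest.

Things in the scene. Friction and masses are not known exactly. Their poses are not given: they have to be found in the camera images.
- chest: black gift chest, fixed, 160 mm deep (x), 260 wide (y), 85 high without lid: two drawers side by side, above them an open tray whose contents lie below the rim. Origin: centre of underside, on the work surface; x points from the drawer fronts to the hinge, away from the robot; y to the left along the front. With the drawers home their faces lie at x = -80 mm.
- drawer_left (a joint): slide joint of the left drawer (robot's left when the chest faces it), in m: 0 = fully home with its front flush with the chest's front, grows as it comes out (at most 0.09). Stays where it is left; sliding friction about 1.5 N.
- drawer_right (a joint): slide joint of the right drawer (robot's right when the chest faces it), in m: 0 = fully home with its front flush with the chest's front, grows as it comes out (at most 0.09). Stays where it is left; sliding friction about 1.5 N.
- left_front (a point): centre of the outside face of the left drawer's front panel, 38.5 mm above the work surface; moves with the drawer. The panel is a plain pink stone-look plate without handle, 115 mm wide, 53 mm high (10 to 63 mm above the work surface), 12 mm thick, its face square to the chest's x axis.
- right_front (a point): centre of the outside face of the right drawer's front panel, 38.5 mm above the work surface; moves with the drawer. The panel is a plain pink stone-look plate without handle, 115 mm wide, 53 mm high (10 to 63 mm above the work surface), 12 mm thick, its face square to the chest's x axis.
- lid (a joint): hinge joint of the white marble-look wooden lid, in rad: 0 = shut, flat on the chest; grows as it opens (at most 1.4). It starts raised and a stiff friction hinge (0.55 N m) holds it at any angle, so it must be pushed down all the way. Pushing at its outer (top) face 120 to 150 mm from the hinge takes about 2 to 5 N.
- lid_hinge (a point): middle of the lid's hinge line, at the chest's rear top edge (80 mm behind the chest's centre, 85 mm above the work surface). The hinge line runs along the chest's y axis; the lid swings up and away from the robot. At angle a the lid's underside runs from here 166 mm towards (-cos a) along the chest's x axis and (sin a) up.
- lid_edge (a point): middle of the lid's free edge on its outer (top) face, 166 mm from the hinge, 10 mm (lid thickness) out from the underside. The lid is 260 mm wide, no handle; along the free edge a 5 mm thick lip stands 25 mm out from the underside. Raised, the outer face looks up and away from the robot; shut, it is 95 mm above the work surface.
- tealight: tealight candle in an aluminium cup, 38 mm across, 16 mm high. In one of the two drawers, standing on the drawer floor (16 mm above the work surface), near the front; must stay there and be neither lifted nor tipped; it rides along as the drawer is pushed. Origin: centre of underside.
- tin: small round copper and brass tin, 38 mm across, 22 mm high. In one of the two drawers, standing on the drawer floor (16 mm above the work surface), near the front; must stay there and be neither lifted nor tipped; it rides along as the drawer is pushed. Origin: centre of underside.
- candle_bowl: pink stone candle bowl on a foot, 105 mm high, 102 mm across. Stands on the counter beside the chest; leave it alone. Origin: centre of underside, z up.
- tape_roll: brown packing tape roll lying flat, 96 mm across, 45 mm high. Stands on the counter beside the chest; leave it alone. Origin: centre of underside, z up.
- diffuser: amber glass jar with black cap, 60 mm across, 110 mm high. Stands on the counter beside the chest; leave it alone. Origin: centre of underside, z up.
Mind the look-alikes: they are no part of the job. Several things have the shape of the tealight; the one meant has the colours described above.

How it is judged:
By the outcome, as a careful person would: the job done as asked, in the order asked, and still so for the second after the job is handed in, with the robot touching nothing.
It also fails if it takes over 58 s, if anything falls off the work surface, if the arm or the gripper's body presses on something with over 40 N, if the wrist force passes 120 N, or if a joint passes its speed limit or range.

### The arm

A 6-joint arm with a two-finger parallel gripper is mounted at the origin on the work surface. World frame = base frame: x ahead of the robot, y to its left, z up, the work surface at z = 0. Lengths are in m, angles in rad, forces in N, time in s.
With the tool pointing down it reaches from about 0.3 to 0.875 m from the base axis. Payload 6.4 kg.
Tool frame: the origin (TCP) lies where the fingers leave the gripper's body, on its centre line; the fingertips stand 73 mm ahead of it and the grasp point (between the pads) lies 54 mm ahead of it; z points along the fingers, y is the direction in which the jaws open and shut (so a half turn about z gives the same grasp; the last joint's range is limited). The gripper opens to 85 mm and grips with 20 to 120 N. Pads are 22 mm wide; open, the fingers measure 114 mm over their backs; the gripper's body (76 mm by 85 mm) begins 54 mm behind the grasp point. The pads swing forward as they close: fully open they stand 13 mm farther back than shut.
Start: joints at [1.141, 0.181, 1.607, -0, 1.354, -0.206], TCP at [0.128, 0.561, 0.304] pointing down, gripper open.
Joint ranges: [-2.99, 2.99], [-0.89, 2.07], [0.3, 2.58], [-1.14, 4.28], [0, 2.63], [-3.12, 3.12]. Speed limits (rad/s): [2.57, 2.57, 3.01, 3.14, 3.14, 3.14].

### API

Orientations are given as [roll, pitch, yaw] about the fixed x, y, z axes, in that order (R = Rz(yaw) Ry(pitch) Rx(roll)).
In Python, from plant import * gives the robot as it stands. The module is installed in compiled form; this text tells all that it offers. Calls block until the motion is done:
- move_ptp(position, orientation): joint-space move of the TCP to a pose.
- movel(position, frame=None, speed=0.15, contact_N=None): straight line of the TCP; frame=None keeps the orientation; speed is the mean speed in m/s. With contact_N (N) it stops when the force on the tool has changed by that much, and returns True; else False.
- move_joints(angles): joint-space move.
- grip(opening, force=None): finger opening in m; force is the grip in N (None keeps the last); returns when the fingers have stopped.
- sleep(seconds).
- ik(position, orientation): joint angles nearest the present ones, or None.
- get_image(name): name is "side" or "top"; returns a dict with "frame" (480x640x3 uint8, red, green, blue), "mtx" (3x3 intrinsics, pixels), "k1" (the pictures are not rectified: a ray, as slopes to the right and down, at radius r is drawn at 1 + k1 r^2 times it, then the intrinsics apply), "extrinsics" (4x4, takes a point from camera to world coordinates). Camera axes: x right, y down, z forward; pixel columns grow to the right and rows downward; lengths in m; the calibration is good to about 2 mm. A picture is of the moment at which its call begins. There is no depth.
A pose or a line that the arm cannot do raises Unreachable and nothing moves.
- finish_job(): hands the job in, once; it reports no verdict.
Readings, each from a call of its own:
- read_time(): time.
- read_joints(): joint angles.
- read_qd(): joint speeds.
- read_effort(): joint torques, N m.
- read_eef_pos(): TCP position.
- read_ee_rot(): TCP orientation.
- read_contact_force(): force on the tool from outside, world axes, zero at the start.
- read_moment(): the same for the moment, N m.
- read_grip_width(): finger opening in m.
Only numpy, scipy, OpenCV 4.12 (cv2) and the standard library are available. Lean on these libraries where they do the work, as an engineer would, in place of code of your own. Each camera call takes 0.05 s, during which the arm holds its last target.

## Working session

There is one attempt and no reset: what is moved stays moved. The work goes in short steps, each a Python script; the robot and the scene stay as the last script left them, time stands still between calls to the robot, and variables do not carry over. Pictures are saved under pics/ and viewed, and the job is handed in when it is done.

```bash
mkdir -p pics; ls; python3 - <<'E'
from plant import *
import cv2
for n in ("side","top"):
    d=get_image(n); cv2.imwrite(f"pics/{n}0.png",d["frame"][:,:,::-1]); print(n,d["mtx"],d["k1"],d["extrinsics"])
print(read_time(),read_eef_pos(),read_ee_rot())
E
```

```text
pics
side [[588.22963482   0.         313.9120823 ]
 [  0.         588.22963482 248.47280015]
 [  0.           0.           1.        ]] -0.13778030562729293 [[-0.98194444 -0.13868002  0.12865837  0.41240131]
 [-0.18894056  0.68553555 -0.70309493  0.73760927]
 [ 0.00930533 -0.71470894 -0.6993601   0.79049208]
 [ 0.          0.          0.          1.        ]]
top [[498.02179696   0.         319.4231836 ]
 [  0.         498.02179696 240.11974005]
 [  0.           0.           1.        ]] -0.037986575266241815 [[-0.12775859 -0.97019673  0.20590298  0.36355161]
 [-0.99179677  0.12411349 -0.03057779  0.04311867]
 [ 0.00411114 -0.20812049 -0.97809456  0.89746698]
 [ 0.          0.          0.          1.        ]]
0.1 [0.12742306 0.56030157 0.30306767] [-3.14003892e+00 -3.15449428e-04  2.91777265e+00]
```

View pics/side0.png

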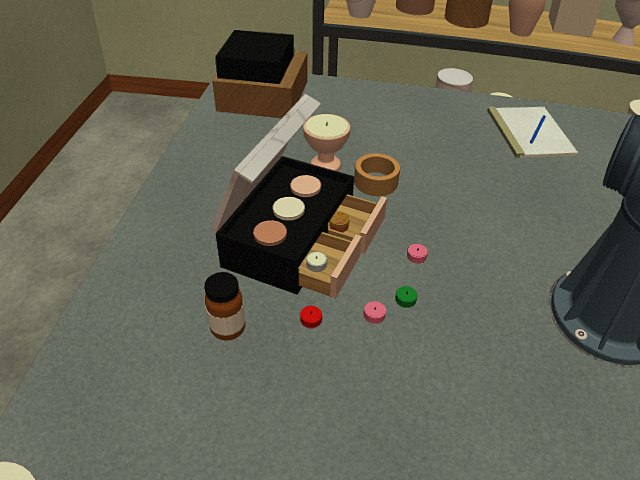

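View pics/top0.png

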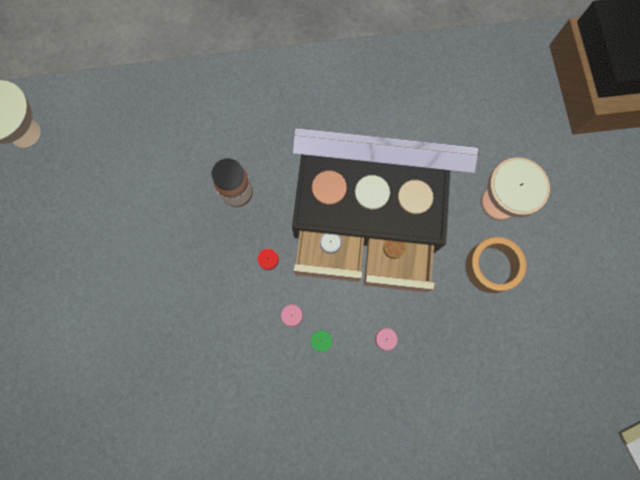

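The side view shows the chest at about (290,220), lid raised, white tealight in the left drawer (316,262) and tin in the right one (340,222). The candle bowl is at (327,140), tape roll (377,174) and jar (225,305). The top view shows drawer fronts at about (328,272) and (400,283).

Look-alikes:
- **Loose discs, top view:** red (268,259), pink (291,315), green (321,341), pink (387,339).
- **Candles in the tray, top view:** (329,187), (372,192), (416,197).

The real tealight is the silver-cupped white one at top view (331,242). Next I'll zoom in.

```bash
python3 - <<'E'
import cv2
a=cv2.imread("pics/top0.png")[120:300,280:490]; cv2.imwrite("pics/topc.png",cv2.resize(a,None,fx=3.3,fy=3.3,interpolation=cv2.INTER_CUBIC)[:600,:800])
a=cv2.imread("pics/side0.png")[90:300,205:405]; cv2.imwrite("pics/sidec.png",cv2.resize(a,None,fx=2.85,fy=2.85,interpolation=cv2.INTER_CUBIC))
E
```

```text
(no output)
```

View pics/topc.png

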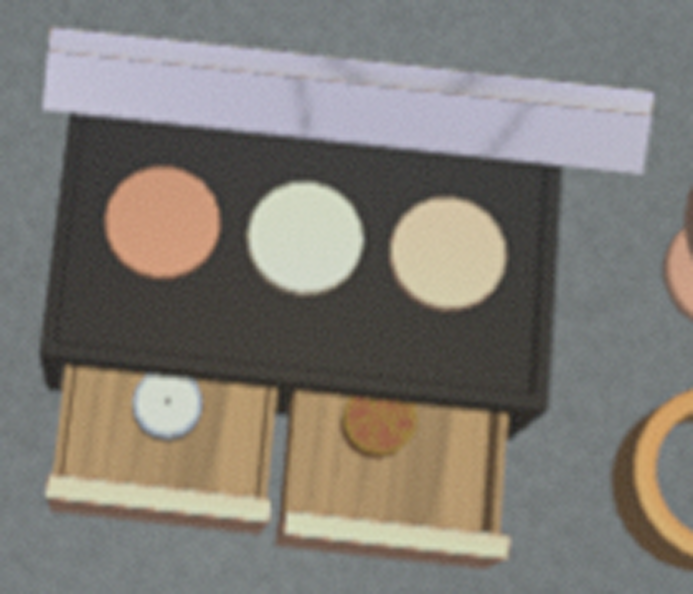

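View pics/sidec.png

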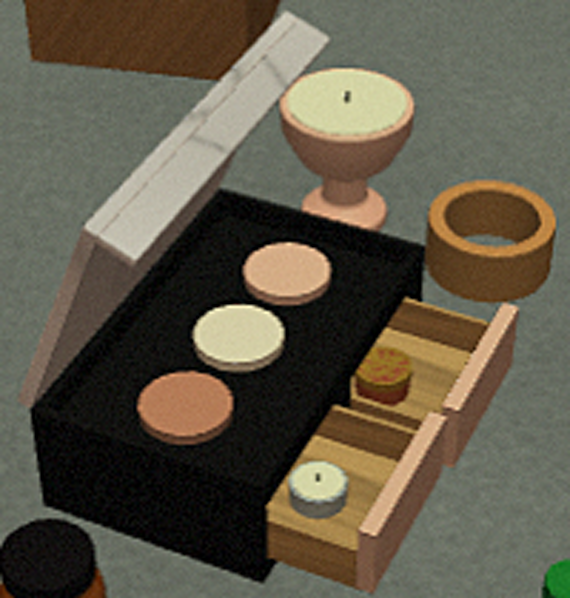

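```bash
cat > h.py <<'E'
import numpy as np, cv2, pickle
from scipy.optimize import least_squares
def proj(d,P):
    E=np.linalg.inv(d["extrinsics"]);P=np.atleast_2d(P)
    c=P@E[:3,:3].T+E[:3,3]; s=c[:,:2]/c[:,2:]
    s=s*(1+d["k1"]*(s**2).sum(1,keepdims=True))
    return s@np.diag(np.diag(d["mtx"])[:2])+d["mtx"][:2,2]
def model(p):  # chest x,y,yaw,dl,dr,a -> dict of world points
    x,y,w,dl,dr,a=p
    pts={}
    for n,s in (("L",1),("R",-1)):
        pts["cft"+n]=(-.08,s*.13,.085); pts["crt"+n]=(.08,s*.13,.085);pts["cfb"+n]=(-.08,s*.13,0)
        def lid(r,o): return (.08-r*np.cos(a)+o*np.sin(a), s*.13,.085+r*np.sin(a)+o*np.cos(a))
        pts["le"+n]=lid(.166,.01); pts["ll"+n]=lid(.166,-.025); pts["lh"+n]=lid(0,0.01)
    for n,s,q in (("l",1,dl),("r",-1,dr)):
        for m,t in (("L",1),("R",-1)):
            pts["d"+n+m]=(-.08-q,s*.0625+t*.0575,.063)
            pts["db"+n+m]=(-.08-q,s*.0625+t*.0575,.010)
    R=np.array([[np.cos(w),-np.sin(w),0],[np.sin(w),np.cos(w),0],[0,0,1]])
    return {k:R@np.array(v)+[x,y,0] for k,v in pts.items()}
E
cat > fit.py <<'E'
from h import *
from plant import *
D={n:get_image(n) for n in("side","top")}
T={"cftL":(43,353),"cftR":(548,402),"dlL":(47,497),"dlR":(268,521),"drL":(285,535),"drR":(508,557),"leL":(50,30),"leR":(653,93),"llL":(43,108),"llR":(643,172)}
S={"crtL":(33,408),"cfbL":(265,582),"leL":(90,235),"llL":(133,263),"leR":(285,12),"llR":(328,40)}
T={k:(280+u/3.3,120+v/3.3) for k,(u,v) in T.items()}
S={k:(205+u/2.85,90+v/2.85) for k,(u,v) in S.items()}
obs=[("top",k,v) for k,v in T.items()]+[("side",k,v) for k,v in S.items()]
def res(p):
    m=model(p); return np.concatenate([proj(D[n],m[k])[0]-v for n,k,v in obs])
r=least_squares(res,[.5,0,0,.05,.05,1.2],loss="soft_l1")
print(np.round(r.x,4))
for (n,k,v),e in zip(obs,res(r.x).reshape(-1,2)): print(n,k,np.round(e,1))
np.save("p.npy",r.x)
m=model(r.x)
for n,(x0,y0,s,w,h) in {"top":(280,120,3.3,210,180),"side":(205,90,2.85,200,210)}.items():
    im=cv2.resize(D[n]["frame"][y0:y0+h,x0:x0+w,::-1],None,fx=s,fy=s,interpolation=cv2.INTER_CUBIC)
    for k,P in m.items():
        q=(proj(D[n],P)[0]-[x0,y0])*s; c=(0,255,255) if k[0]=="d" else (0,255,0)
        cv2.circle(im,tuple(int(i) for i in q),3,c,1)
    cv2.imwrite(f"pics/{n}fit.png",im)
for k in("leL","leR","dlL","dlR","drL","drR"): print(k,np.round(m[k],3))
E
python3 fit.py
```

```text
[ 0.6122 -0.084  -0.2304  0.0713  0.0777  1.1688]
top cftL [-1.3 -0.7]
top cftR [0.2 0.1]
top dlL [-0.8  0.1]
top dlR [-0.  -0.2]
top drL [ 0.4 -0.1]
top drR [0.8 0.2]
top leL [-0.6  0. ]
top leR [-0.2 -0.9]
top llL [-0.6  1.3]
top llR [-0.9 -0. ]
side crtL [-1.  -0.2]
side cfbL [ 0.1 -0.9]
side leL [-0.7 -3.3]
side llL [ 2.9 -0.8]
side leR [ 0.8 -1.4]
side llR [ 1.5 -1. ]
leL [0.665 0.037 0.242]
leR [ 0.606 -0.216  0.242]
dlL [0.492 0.067 0.063]
dlR [ 0.466 -0.045  0.063]
drL [ 0.457 -0.053  0.063]
drR [ 0.431 -0.165  0.063]
```

View pics/topfit.png

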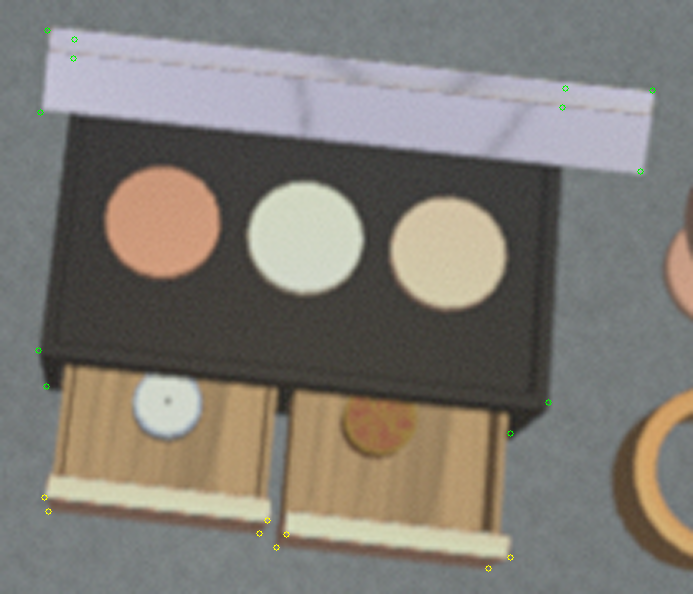

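View pics/sidefit.png

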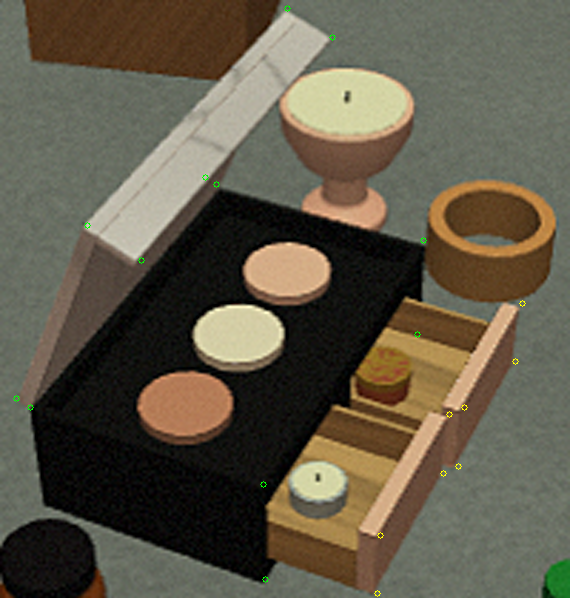

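Fit: chest at (0.612, -0.084), yaw -0.230, drawers out 71 and 78 mm, lid 1.17 rad. Reprojection is about 1 px, with up to 3 px at one lid corner. Heights agree with the given sizes. I'll push the left drawer first.

```bash
cat >> h.py <<'E'
p=np.load("p.npy")
def W(x,y,z):
    c,s=np.cos(p[2]),np.sin(p[2]); return [p[0]+c*x-s*y,p[1]+s*x+c*y,z]
def C(P):
    c,s=np.cos(p[2]),np.sin(p[2]); d=np.array(P)[:2]-p[:2]; return np.round([c*d[0]+s*d[1],-s*d[0]+c*d[1],P[2]],4)
ORI=[np.pi,0,p[2]+np.pi]
E
python3 - <<'E'
from plant import *
from h import *
Z=.108
grip(0.0,40)
y=.0625; q=p[3]
move_ptp(W(-.08-q-.045,y,.25),ORI); print(read_time())
movel(W(-.08-q-.045,y,Z)); print("down",C(read_eef_pos()),read_contact_force())
d=get_image("side");cv2.imwrite("pics/side1.png",d["frame"][60:330,150:510,::-1])
hit=movel(W(-.080-.013,y,Z),speed=.06,contact_N=7)
print(hit,C(read_eef_pos()),read_contact_force(),read_time())
d=get_image("side");cv2.imwrite("pics/side2.png",d["frame"][60:330,150:510,::-1])
E
```

```text
3.1917
down [-0.1957  0.0626  0.1087] [ 0.80758245  0.70075971 -0.1789602 ]
False [-0.0937  0.0626  0.1078] [-4.79661986 -1.13350162  1.1676715 ] 6.2167
```

```bash
python3 - <<'E'
import cv2,numpy as np
a=[cv2.imread(f"pics/side{i}.png") for i in(1,2)]
cv2.imwrite("pics/s12.png",np.hstack(a))
E
```

```text
(no output)
```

View pics/s12.png

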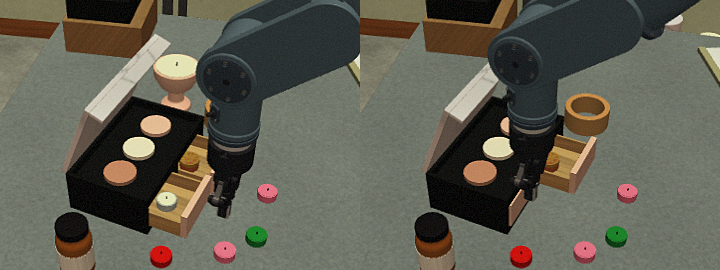

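The left drawer moved with the fingertips on its panel at (525,205) and is nearly home. I'll push it to its stop, then do the right one.

```bash
python3 - <<'E'
from plant import *
from h import *
Z=.108
y=.0625
hit=movel(W(-.080+.0,y,Z),speed=.025,contact_N=8)
print(hit,C(read_eef_pos()),read_contact_force(),read_time())
xe=C(read_eef_pos())[0]
movel(W(xe-.04,y,Z),speed=.12)
y=-.0625; q=p[4]
movel(W(-.08-q-.045,.0,Z))
movel(W(-.08-q-.045,y,Z)); print(C(read_eef_pos()),read_contact_force())
hit=movel(W(xe-.005,y,Z),speed=.07,contact_N=9)
print(hit,C(read_eef_pos()),read_contact_force(),read_time())
hit=movel(W(xe+.012,y,Z),speed=.025,contact_N=8)
print(hit,C(read_eef_pos()),read_contact_force(),read_time())
movel(W(xe-.06,y,Z),speed=.12)
movel(W(xe-.06,y,.3),speed=.2)
for n in("side","top"):
    d=get_image(n);cv2.imwrite(f"pics/{n}3.png",d["frame"][:,:,::-1])
print(read_time())
E
```

```text
True [-0.094   0.0626  0.107 ] [ 0.45700352 -0.46171588  0.38755796] 6.5
[-0.2025 -0.0622  0.1079] [-0.33118783  0.11299658 -0.60070343]
False [-0.099  -0.0624  0.1081] [ 0.05315887 -0.93682076  0.41723086] 9.9417
True [-0.0948 -0.0623  0.1074] [ 0.59075846 -0.5468571  -0.70043262] 10.3167
12.1583
```

View pics/side3.png

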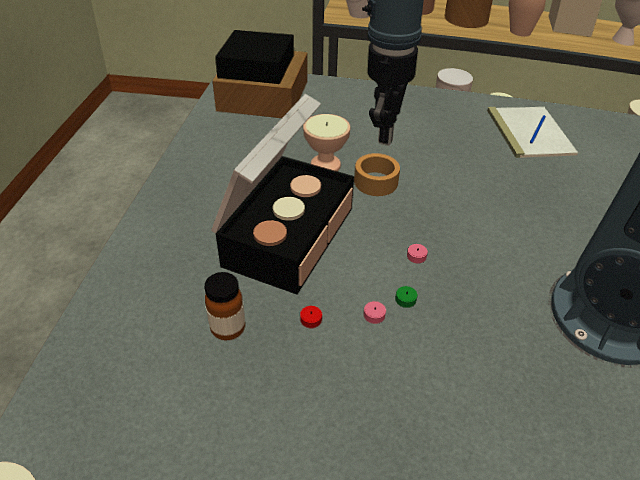

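View pics/top3.png

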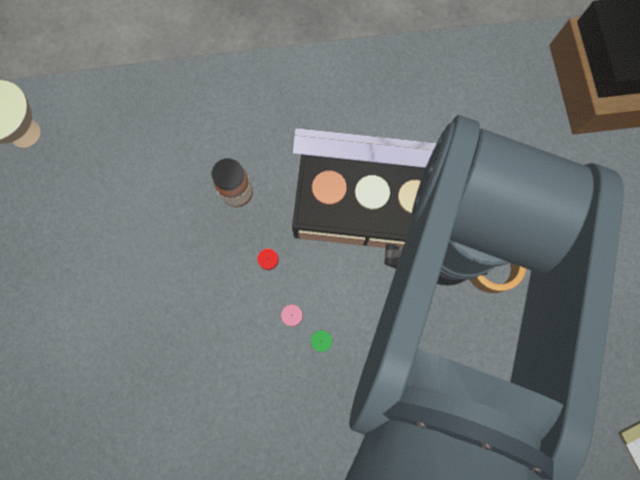

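Both drawers look closed. I'll check flushness in a close crop before the lid goes down.

```bash
python3 - <<'E'
import cv2
from h import *
from plant import get_image
d=get_image("side");x0,y0,s=275,165,7
im=cv2.resize(d["frame"][y0:y0+130,x0:x0+100,::-1],None,fx=s*.65,fy=s*.65,interpolation=cv2.INTER_CUBIC); cv2.imwrite("pics/flush.png",im)
# calibrate: overlay predicted panel top/bottom with q=0 and q=4mm
im2=im.copy()
for q,c in((0,(0,255,0)),(.004,(0,0,255))):
    pp=p.copy();pp[3]=pp[4]=q; m=model(pp)
    for k in m:
        if k[0]=="d" : cv2.circle(im2,tuple(int(i) for i in (proj(d,m[k])[0]-[x0,y0])*s*.65),2,c,-1)
cv2.imwrite("pics/flush.png",np.hstack([im,im2])[:, :800] if im.shape[1]*2>800 else np.hstack([im,im2]))
E
```

```text
(no output)
```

View pics/flush.png

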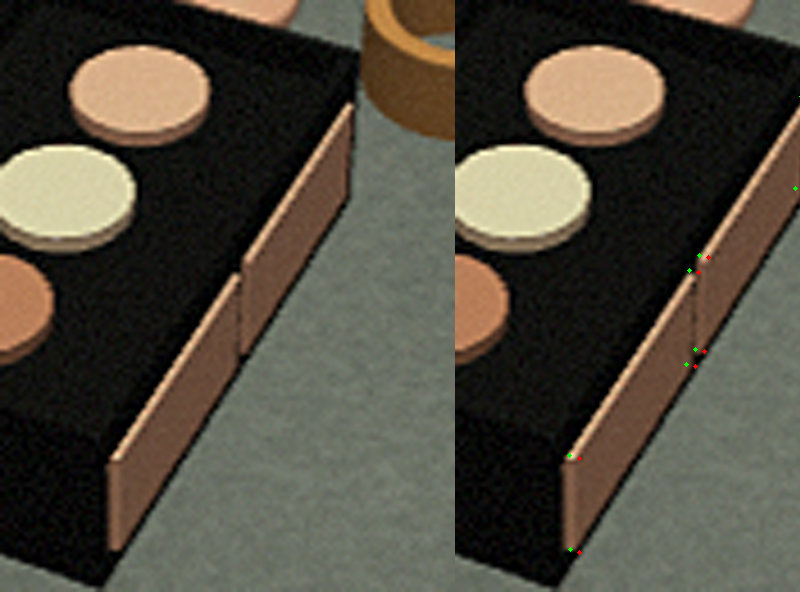

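The panels may still stand out by 1–2 mm, because a light strip shows along their tops, so I'll press each one again more firmly.

```bash
python3 - <<'E'
from plant import *
from h import *
Z=.108
for y in(-.0625,.0625):
    movel(W(-.15,y,Z if y>0 else .3),speed=.25)
    movel(W(-.15,y,Z),speed=.25)
    movel(W(-.102,y,Z),speed=.12)
    f0=read_contact_force()
    for i in range(6):
        hit=movel(W(-.098+.003*i,y,Z),speed=.03,contact_N=25)
        f=read_contact_force(); print(hit,C(read_eef_pos())[0],np.round(f-f0,1),read_time())
        if hit or np.linalg.norm(f-f0)>20: break
    movel(W(-.15,y,Z),speed=.15)
movel(W(-.15,.0625,.32),speed=.25)
d=get_image("side");x0,y0,s=275,165,4.55
cv2.imwrite("pics/flush2.png",cv2.resize(d["frame"][y0:y0+130,x0:x0+100,::-1],None,fx=s,fy=s,interpolation=cv2.INTER_CUBIC))
E
```

```text
False -0.0982 [-1.   1.   0.9] 14.2083
False -0.0949 [-0.2  1.1  0.5] 14.4583
False -0.0944 [-7.9  3.2  1.5] 14.7083
False -0.0941 [-17.4   1.9   4.9] 14.9583
False -0.0938 [-23.6   3.5   2.2] 15.2083
False -0.0982 [ 0.5  0.8 -1.2] 17.5167
False -0.0948 [0.1 1.1 0.7] 17.7667
False -0.0934 [-5.6  2.4  0.5] 18.0167
False -0.0931 [-11.7   1.7  -1.9] 18.2667
False -0.0929 [-17.3   2.4  -3.7] 18.5167
False -0.0926 [-30.6   3.8   9.6] 18.7667
```

View pics/flush2.png

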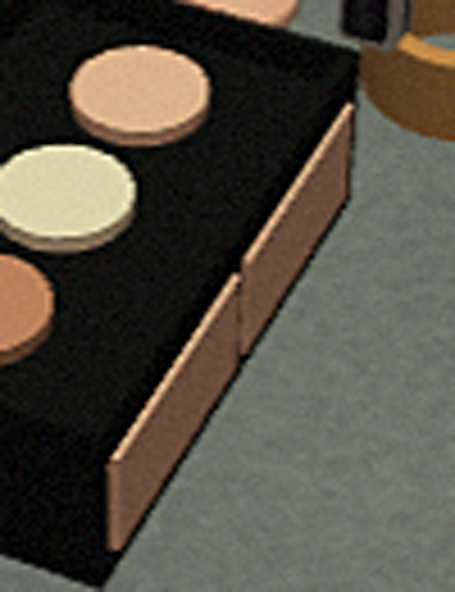

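Both drawers now resist with a steep hard stop at the same TCP position (chest x about -0.094 and -0.093), so they are home. Next is the lid, with the fingertips behind it following the hinge arc.

```bash
python3 - <<'E'
from plant import *
from h import *
r=.14;hw=.0145
def T(a,back=0): return W(.08-r*np.cos(a)+.01*np.sin(a)+hw+back,0,.085+r*np.sin(a)+.01*np.cos(a)+.073)
movel(W(-.15,.0625,.38),speed=.25)
q=T(1.17,.05)
movel([q[0],q[1],.38],speed=.25)
movel(q,speed=.2)
f0=read_contact_force(); print(C(read_eef_pos()),np.round(f0,1),read_time())
for a in np.arange(1.17,.3,-.12):
    hit=movel(T(a),speed=.07,contact_N=20)
    print(round(a,2),hit,C(read_eef_pos()),np.round(read_contact_force()-f0,1),round(read_time(),1))
    if hit: break
d=get_image("side");cv2.imwrite("pics/side4.png",d["frame"][:,:,::-1])
E
```

```text
[9.920e-02 2.000e-04 2.922e-01] [ 0.1 -0.5  1.2] 22.5833
1.17 False [ 4.940e-02 -1.000e-04  2.912e-01] [-0.6  1.5 -1.1] 23.4
1.05 False [0.0334 0.     0.2843] [-0.  -0.1 -0.7] 23.8
0.93 False [ 0.0185 -0.      0.2758] [-0.8  0.2 -1.4] 24.2
0.81 False [0.0049 0.     0.2659] [-0.1  1.2 -1.7] 24.6
0.69 False [-0.0075  0.      0.2543] [-0.4  0.5 -0.6] 25.0
0.57 False [-0.0186  0.      0.2413] [-0.5  1.4  0.3] 25.4
0.45 False [-2.80e-02  1.00e-04  2.27e-01] [ 0.   1.5 -1.1] 25.8
0.33 False [-3.54e-02  1.00e-04  2.12e-01] [ 0.2  0.1 -1.8] 26.2
```

View pics/side4.png

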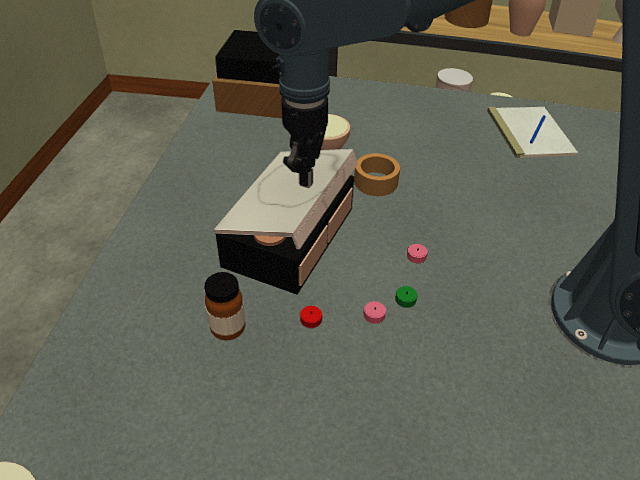

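The lid has followed the fingertips, which touch it at (306,183), and now stands at roughly 0.3 rad. I'll continue to shut.

```bash
python3 - <<'E'
from plant import *
from h import *
r=.14;hw=.0145
def T(a,back=0): return W(.08-r*np.cos(a)+.01*np.sin(a)+hw+back,0,.085+r*np.sin(a)+.01*np.cos(a)+.073)
for a in [.22,.12,.06]:
    hit=movel(T(a),speed=.05,contact_N=20)
    print(a,hit,C(read_eef_pos()),np.round(read_contact_force(),1))
for i in range(9):
    q=T(0); hit=movel([q[0],q[1],q[2]+.004-.003*i],speed=.02,contact_N=25)
    f=read_contact_force(); print(hit,C(read_eef_pos())[2],np.round(f,1))
    if hit or f[2]>20: break
P=read_eef_pos(); movel([P[0],P[1],.30],speed=.2)
q=W(-.25,0,.3); movel(q,speed=.25)
for n in("side","top"):
    d=get_image(n);cv2.imwrite(f"pics/{n}5.png",d["frame"][:,:,::-1])
print(read_time())
E
```

```text
0.22 False [-0.0404  0.      0.1977] [ 0.4  0.2 -0. ]
0.12 False [-0.0438  0.      0.184 ] [ 0.8 -0.2  0.4]
0.06 False [-0.045   0.      0.1758] [0.6 0.8 0. ]
False 0.1718 [ 0.1 -1.1 -0.5]
False 0.1687 [-0.2 -0.4  0. ]
True 0.1677 [-2.7  0.3  7.6]
30.225
```

View pics/side5.png

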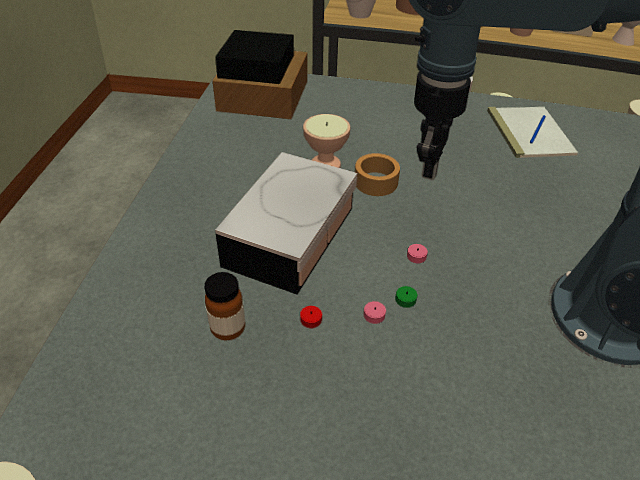

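View pics/top5.png

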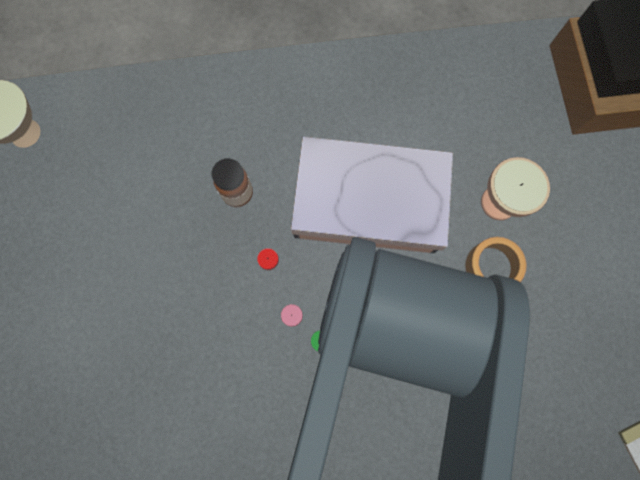

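The lid looks shut, and its stop at TCP z = 0.1677 matches the 0.168 predicted. I'll check for a gap under the lip.

```bash
python3 - <<'E'
from h import *
from plant import get_image
d=get_image("side");x0,y0,s=210,145,3.6
im=cv2.resize(d["frame"][y0:y0+150,x0:x0+160,::-1],None,fx=s,fy=s,interpolation=cv2.INTER_CUBIC)
for a,c in((0,(0,255,0)),(.03,(0,0,255))):
    pp=p.copy();pp[3:]=0,0,a; m=model(pp)
    for k in("leL","llL","leR","llR","lhL"): cv2.circle(im,tuple(int(i) for i in (proj(d,m[k])[0]-[x0,y0])*s),2,c,-1)
cv2.imwrite("pics/shut.png",im)
E
```

```text
(no output)
```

View pics/shut.png

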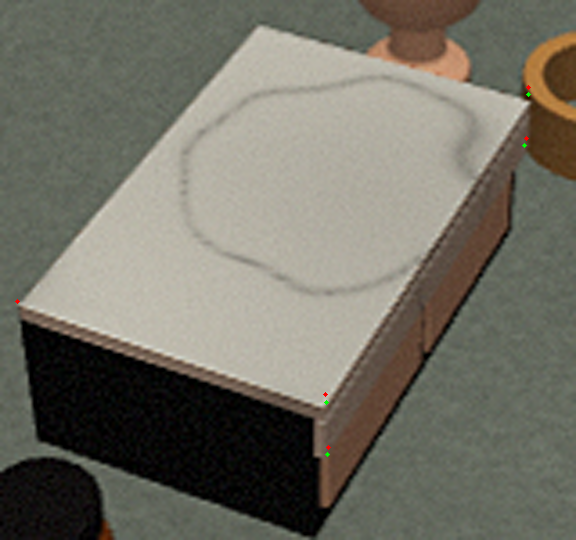

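The lid lies flat with no gap along its left edge, at (20,310) to (315,410), and its corners match the shut model rather than 0.03 rad open. The lip at (327,450) overlaps the drawer fronts, so I'm handing in.

```bash
python3 - <<'E'
from plant import *
print(read_time()); finish_job()
E
```

```text
30.275
the job is handed in; nothing more can be done
```

The gift chest is closed and I've handed the job in at 30.3 s. With the fingers shut, I pushed the left drawer home, then the right, and then pushed the lid down along its hinge arc.

**Last checks**
- **Drawers:** each met a firm stop at 24–31 N, at the same tool position to within about 1 mm. In the side picture a thin light strip still showed along the tops of the panels. I re-pressed them and nothing moved, so I took them as home.
- **Lid:** it stopped with the tool at 167.7 mm height, against 168 mm expected when shut. The final picture shows it lying flat with its lip over the drawer fronts.
- **Bowl, tape roll, jar and loose candles:** they are at unchanged pixel positions wherever they could be seen.
- **Tealight and tin:** I couldn't see them once the drawers were closed, so I couldn't confirm they are still standing. The drawers were pushed slowly, at 0.07 m/s or less.

One reading I can't explain: the force sensor showed almost nothing while the lid was coming down, where 2–5 N was expected. The pictures show that the lid did follow the fingertips.

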